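Lean a face-down sample plate on the photo rest, face out

TASK

The test-surface sample plate is lying face down on the bench: lean it on the photo rest ready for its picture: standing on one short end in the gutter, its back against the sloping backrest, white face out, neither side sticking out past the rest. It can hardly be turned over in one hold: you may prop it against the controller box and take it again by its upper end. Do not let it drop or topple over, do not shove the mice or the test weight about, and leave the plate standing by itself.

Things in the scene. Friction and masses are not known exactly. Their poses are not given: they have to be found in the camera images.
- plate: Sample plate, 180 x 66 x 10 mm, 0.13 to 0.25 kg: brown back, one white face, both short ends alike and tipped with 4 mm of grippy black rubber. Starts face down on the bench. Origin: centre of the WHITE FACE; x along the length, y along the width, z out of the brown BACK (back at z = +10 mm; z is up at the start). Grip it across the 66 mm width, or across the thickness at a free end.
- rest: Photo rest, bolted down. Dark metal base 130 (x) x 120 (y) x 10 mm; origin centre of underside, z up. Front (-x) faces roughly the robot's left. A lip 12 mm high above the base, 9 mm thick, inner face at x = -49 mm; the backrest rises from x = -30 mm, leaning towards +x. Between them: a gutter 19 mm wide, 120 mm long, open at both ends, floor at z = 10 mm. Two struts behind.
- rest_back: The rest's backrest, flat dark metal, 120 mm wide, 105 mm long up the slope, leaning back 20 degrees from vertical. Origin: middle of the line where its front surface meets the gutter floor; z up the slope, y level along the width, -x straight out of the front. A well-placed plate has its length along z, its back at x = 0, its white face at x = -10 mm, and its top 75 mm above the backrest's.
- controller: Controller box, grey, heavy, fixed: 130 (x) x 200 (y) x 80 mm high, flat top; origin centre of underside, z up. Its plain face with ventilation slots, at x = -65 mm, looks roughly to the robot's right, with clear bench before it. The plate, stood on the bench on a short end and leaning at 45 to 55 degrees to the bench over the upper edge of this face, square to it, stays there when let go.
- mouse_a: Loose bystander: black computer mouse 118 x 62 x 38 mm, origin under its centre.
- mouse_b: Loose bystander: another such mouse.
- weight: Loose bystander: knobbed steel test weight, 54 mm across, 70 mm high, standing; origin under its centre.
Not all that is in view belongs to the job. What is meant by the plate is not blue, and is the smaller of those in its own colour.

How it is judged:
At the end, for the whole second after the job is handed in: Plate at rest by itself on a short end in the gutter: length and surface within 8 degrees of the backrest's slope, white face outwards, centre within 30 mm of the rest's middle line, foot down on the gutter floor (face centre 80 to 97 mm up the slope, 6 to 24 mm in front of it), fingers off (angle between the x axis of plate and the z axis of rest_back, either way round below 0.14 rad and angle between the z axis of plate and the x axis of rest_back, either way round below 0.14 rad and x of plate in the frame of rest_back between -0.024 and -0.006 m and y of plate in the frame of rest_back between -0.03 and 0.03 m and z of plate in the frame of rest_back between 0.08 and 0.097 m and contact force between plate and rest above 0.2 N and contact force between plate and the fingers below 0.05 N and linear speed of plate below 0.01 m/s and angular speed of plate below 0.05 rad/s); the robot touches nothing.
It fails at once if the plate is dropped or topples over (it turns faster than 8 rad/s) (angular speed of plate above 8 rad/s).
It fails at once if another loose thing is shoved more than 40 mm away (distance of any of mouse_a, mouse_b, weight from where it was at the start of the episode above 0.04 m).
It also fails if it takes over 58 s, if anything falls off the work surface, if the arm or the gripper's body presses on something with over 40 N, if the wrist force passes 120 N, or if a joint passes its speed limit or range.

ROBOT

A 7-joint arm with a two-finger parallel gripper is mounted at the origin on the work surface. World frame = base frame: x ahead of the robot, y to its left, z up, the work surface at z = 0. Lengths are in m, angles in rad, forces in N, time in s.
With the tool pointing down it reaches from about 0.425 to 0.8 m from the base axis. Payload 8.3 kg.
Tool frame: the origin (TCP) lies midway between the tips of the shut fingers; the grasp point (between the pads) lies 19 mm behind it (manip.grasp_offset is the distance from the TCP to the grasp point, in m); z points along the fingers, y is the line along which they close (so a half turn about z gives the same grasp; the last joint's range is limited). The gripper opens to 85 mm and grips with 20 to 120 N. Pads are 22 mm wide; open, the fingers measure 114 mm over their backs; the gripper's body (76 mm by 85 mm) begins 54 mm behind the grasp point. The pads swing forward as they close: fully open they stand 13 mm farther back than shut.
Start: joints at [1.146, 0.383, 0.016, 1.37, -0.006, 1.388, -0.046], TCP at [0.221, -0.585, 0.231] pointing down, gripper open.
Joint ranges: [-2.95, 2.95], [-0.25, 2.06], [-1.52, 1.56], [0.18, 2.33], [-1.44, 4.58], [0.02, 2.06], [-3.01, 3.01]. Speed limits (rad/s): [2.39, 2.39, 3.01, 3.01, 3.14, 3.14, 3.14].

INTERFACE

Orientations are given as a rotation vector (axis times angle).
In Python, from cell import manip gives the robot as it stands. The module is installed in compiled form; this text tells all that it offers.
- The arm moves only by the tool jog_arm, never from a script. Its arguments are lists of equal length, an entry for each row: "jaw": the opening, from 0 (shut) to 1 (fully open); "linear": the shift along the world's x, y, z in mm, a list of three; "spin": the turn about the world's z in rad. In form: {"jaw": [jaw, ...], "linear": [[tx, ty, tz], ...], "spin": [spin, ...]}. A call has 1 to 12 rows; each row is the pose to reach, as a shift and turn from the pose commanded when the call began; what a row does not reach only later rows make up. A row lasts 1/10 s, in which the tool goes at most 50 mm and 8.59 degrees, less where a joint would pass 70% of its speed; a pose out of reach is approached as far as the arm can. A call with a gripper value outside its range is refused whole. The fingers move at their own pace and stop on an object; the grip force is fixed at half the most. Time passes only in rows, so rows that repeat a pose let the fingers close. It gives the time, the measured TCP pose, the force, the opening and the grip force at its end, in the units of the state.
- manip.read_state(): the state, without advancing time (a new reading comes with each control period).
- manip.read_camera(name): name is "scene" or "top"; returns a dict with "img" (420x560x3 uint8, red, green, blue), "fx", "fy", "cx", "cy" (pixels), "view" (4x4, takes a point from world to camera coordinates). Camera axes: x right, y up, looking along -z (the intrinsics and any distortion apply to the point x, -y, -z); pixel columns grow to the right and rows downward; lengths in m; the calibration is good to about 2 mm. A picture is of the moment at which its call begins. There is no depth.
- manip.sign_off(): hands the job in; it is judged then, once.
The state is a dict: "clock": time; "joint_pos": joint angles; "qd": joint speeds; "joint_efforts": joint torques, N m; "eef_pos": TCP position; "orientation": TCP orientation; "ft_force": force on the tool from outside, world axes, zero at the start; "ft_torque": the same for the moment, N m; "width": finger opening in m; "grasp_force": force on a finger pad.
Only numpy, scipy, OpenCV 4.12 (cv2) and the standard library are available. Lean on these libraries where they do the work, as an engineer would, in place of code of your own. Each camera call takes 0.05 s, during which the arm holds its last target. There are 200 camera calls.

## Working session

There is one attempt and no reset: what is moved stays moved. The work goes in short steps, Python scripts to look and compute and a tool call to move; the robot and the scene stay as the last step left them, time stands still between calls to the robot, and variables do not carry over. Pictures are saved under pics/ and viewed, at most 10 in all, crops included, and the job is handed in when it is done.

Besides the shell and the picture viewer there is one more tool, called in YAML: its name, and indented under it one key for each argument. jog_arm: Moves the arm, as the interface text tells. Its arguments: {"type":"object","properties":{"jaw":{"type":"array","items":{"type":"number"}},"linear":{"type":"array","items":{"type":"array","items":{"type":"number"}}},"spin":{"type":"array","items":{"type":"number"}}},"required":["jaw","linear","spin"]}

```bash
mkdir -p pics; python3 - <<'E'
from cell import manip
import cv2,numpy as np,pickle
s=manip.read_state()
for k,v in s.items(): print(k,np.round(v,3))
print(manip.grasp_offset)
for n in("scene","top"):
    d=manip.read_camera(n); pickle.dump(d,open(n+"0.pkl","wb"))
    cv2.imwrite(f"pics/{n}0.png",d["img"][:,:,::-1]); print({k:np.round(v,3).tolist() for k,v in d.items() if k!="img"})
E
```

```text
clock 0.0
joint_pos [ 1.146  0.384  0.016  1.371 -0.006  1.388 -0.047]
qd [ 0.001  0.001 -0.    -0.001  0.001  0.    -0.   ]
joint_efforts [-1.0000e-03 -6.2759e+01  8.4300e-01 -3.7182e+01  1.7000e-02  1.5000e-02
 -0.0000e+00]
eef_pos [ 0.221 -0.584  0.23 ]
orientation [-3.088e+00 -5.650e-01  1.000e-03]
ft_force [ 0.219 -0.052 -0.585]
ft_torque [-0.026 -0.033  0.007]
grasp_force 0.0
width 0.085
0.0187
{'fx': 468.309, 'fy': 468.309, 'cx': 273.77, 'cy': 207.332, 'view': [[0.894, 0.449, 0.007, -0.425], [-0.352, 0.691, 0.632, 0.172], [0.279, -0.567, 0.775, -1.486], [0.0, 0.0, 0.0, 1.0]]}
{'fx': 401.323, 'fy': 401.323, 'cx': 284.144, 'cy': 211.986, 'view': [[-0.007, -1.0, 0.006, -0.018], [0.98, -0.005, 0.197, -0.474], [-0.197, 0.008, 0.98, -0.909], [0.0, 0.0, 0.0, 1.0]]}
```

View pics/top0.png

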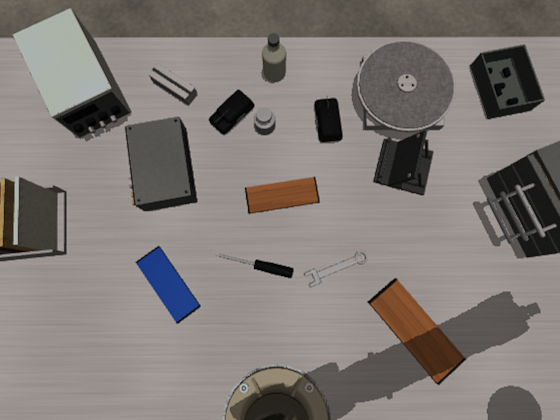

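View pics/scene0.png

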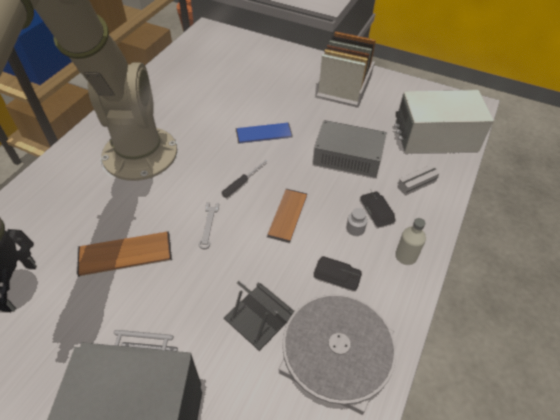

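The top view shows the plate as the small brown board at (282,195). The controller box is at (160,165), the rest at (404,163), the mice at (232,111) and (328,120), and the weight at (264,121). The large brown board at (417,330) and the blue one at (168,285) are decoys.

```bash
cat > h.py <<'E'
import cv2,numpy as np,pickle
def ray(d,u,v):
    R,t=d["view"][:3,:3],d["view"][:3,3]
    c=-R.T@t; q=np.array([(u-d["cx"])/d["fx"],-(v-d["cy"])/d["fy"],-1.])
    return c,R.T@q
def onz(d,u,v,z):
    c,r=ray(d,u,v); return c+r*(z-c[2])/r[2]
def proj(d,p):
    q=d["view"][:3,:3]@np.asarray(p)+d["view"][:3,3]
    return d["cx"]+d["fx"]*q[0]/-q[2], d["cy"]-d["fy"]*q[1]/-q[2]
def tri(d1,p1,d2,p2):
    a,r=ray(d1,*p1);b,s=ray(d2,*p2)
    k=np.linalg.lstsq(np.c_[r,-s],b-a,rcond=None)[0]
    return (a+r*k[0]+b+s*k[1])/2, np.linalg.norm(a+r*k[0]-b-s*k[1])
def brown(d):
    h=cv2.cvtColor(d["img"],cv2.COLOR_RGB2HSV)
    return cv2.inRange(h,(3,90,40),(22,255,255))
E
python3 - <<'E'
from h import *
for n in("top","scene"):
    d=pickle.load(open(n+"0.pkl","rb")); m=brown(d)
    cs,_=cv2.findContours(m,cv2.RETR_EXTERNAL,cv2.CHAIN_APPROX_NONE)
    for c in cs:
        if cv2.contourArea(c)<400: continue
        P=np.array([onz(d,*p,.010)[:2] for p in c[:,0].astype(float)]).astype(np.float32)
        r=cv2.minAreaRect(P*1000); 
        print(n,cv2.minAreaRect(c)[0],np.round(r[0]),np.round(r[1]),round(r[2],1))
d=pickle.load(open("top0.pkl","rb"))
i=d["img"][:,:,::-1]
a=cv2.resize(i[100:230,110:240],(600,600),interpolation=cv2.INTER_CUBIC)
b=cv2.resize(i[110:210,350:450],(600,600),interpolation=cv2.INTER_CUBIC)
cv2.imwrite("pics/a.png",cv2.resize(np.hstack([a,b]),(800,400)))
s=pickle.load(open("scene0.pkl","rb"))["img"][:,:,::-1]
a=cv2.resize(s[110:190,300:400],(500,400),interpolation=cv2.INTER_CUBIC)
b=cv2.resize(s[270:360,215:305],(400,400),interpolation=cv2.INTER_CUBIC)
cv2.imwrite("pics/b.png",cv2.resize(np.hstack([a,b]),None,fx=.88,fy=.88))
E
```

```text
top (416.7653503417969, 331.1678161621094) [ 198. -329.] [231.  89.] 39.0
top (7.986120223999023, 217.9827880859375) [470. 657.] [209.  80.] 25.8
top (281.7933044433594, 194.6905517578125) [526. -15.] [ 67. 174.] 9.0
scene (122.64094543457031, 252.79867553710938) [ 198. -329.] [232.  92.] 39.4
scene (287.01824951171875, 214.32481384277344) [527. -15.] [ 63. 173.] 9.0
scene (14.979453086853027, 115.55479431152344) [-497.  -37.] [113. 515.] 58.3
scene (65.20001220703125, 99.90000915527344) [-398.   98.] [172. 395.] 56.4
scene (450.2879638671875, 50.42745590209961) [685. 941.] [354. 874.] 67.9
scene (130.5, 32.0) [-489.  560.] [366. 520.] 33.1
```

View pics/a.png

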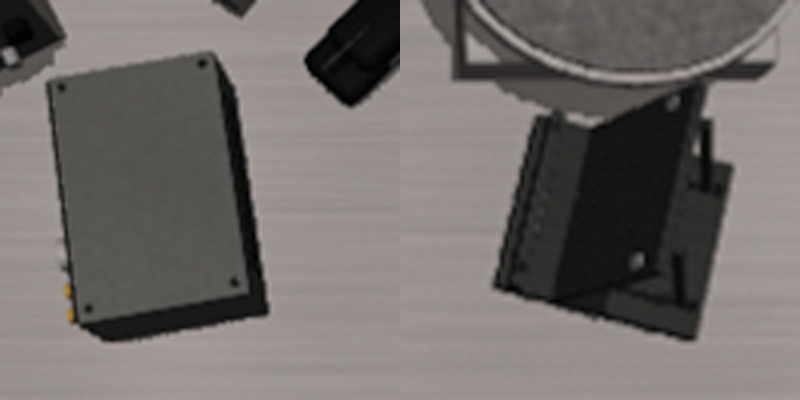

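View pics/b.png

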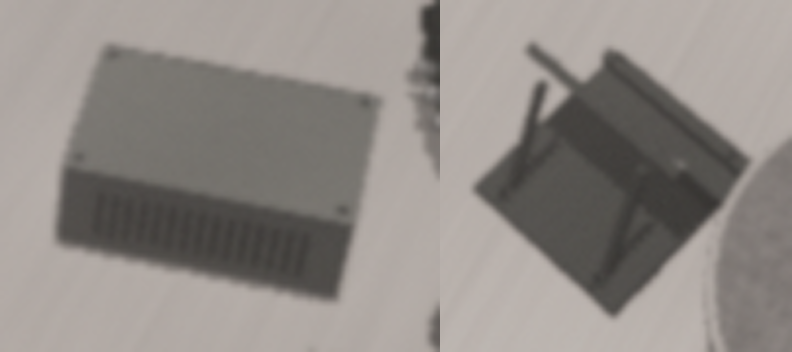

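Crop a shows the box top with corners at about (48,80), (214,52), (248,290) and (74,322). It also shows the rest's base corners at (494,288), (696,338) and (733,162). Crop b confirms the vented face looks right, and the base corners there are (474,188), (613,316) and (750,160).

```bash
python3 - <<'E'
from h import *
d=pickle.load(open("top0.pkl","rb"));s=pickle.load(open("scene0.pkl","rb"))
A=lambda x,y:(110+x/3.077-.34,100+y/3.077-.34)
B=lambda x,y:(350+(x-400)/4-.4,110+y/4-.4)
C=lambda x,y:(300+x/4.4-.4,110+y/4.4-.4)
D=lambda x,y:(215+(x-440)/3.911-.4,270+y/3.911-.4)
def fit(P,n):
    P=np.array(P)[:,:2]*1000;print(n,np.round(P).tolist(),np.round(np.linalg.norm(P-np.roll(P,-1,0),axis=1)),[round(float(np.degrees(np.arctan2(*(q-p)[::-1]))),1) for p,q in zip(P,np.roll(P,-1,0))],np.round(P.mean(0)))
fit([onz(d,*A(*p),.08) for p in[(48,80),(214,52),(248,290),(74,322)]],"box top")
fit([onz(s,*C(*p),.08) for p in[(105,45),(380,98),(350,222),(66,168)]],"box scene")
fit([onz(s,*C(*p),.0) for p in[(338,298),(57,242)]],"box foot")
fit([onz(d,*B(*p),.01) for p in[(494,288),(696,338),(733,162)]],"rest top")
fit([onz(d,*B(*p),.1087) for p in[(702,85),(658,270)]],"back top?")
fit([onz(s,*D(*p),.01) for p in[(474,188),(613,316),(750,160)]],"rest scene")
for n,e in(("top",d),("scene",s)):
    m=cv2.inRange(e["img"].max(2),0,40)
print(tri(d,B(702,85),s,D(532,45)),tri(d,B(658,270),s,D(532,45)))
E
```

```text
box top [[680.0, 359.0], [703.0, 231.0], [511.0, 197.0], [487.0, 326.0]] [130. 195. 131. 196.] [-79.9, -169.9, 100.5, 9.7] [595. 278.]
box scene [[487.0, 324.0], [680.0, 360.0], [700.0, 233.0], [513.0, 195.0]] [196. 128. 192. 132.] [10.4, -80.8, -168.5, 101.3] [595. 278.]
box foot [[704.0, 242.0], [509.0, 203.0]] [199. 199.] [-168.7, 11.3] [606. 222.]
rest top [[558.0, -245.0], [525.0, -371.0], [641.0, -403.0]] [129. 120. 178.] [-104.8, -15.7, 117.7] [ 575. -340.]
back top? [[652.0, -349.0], [541.0, -316.0]] [116. 116.] [163.3, -16.7] [ 596. -333.]
rest scene [[527.0, -372.0], [641.0, -405.0], [670.0, -279.0]] [118. 130. 171.] [-16.3, 77.0, -146.8] [ 612. -352.]
(array([ 0.59287027, -0.3363739 ,  0.19278533]), np.float64(0.06166267667620066)) (array([ 0.54142028, -0.31611018,  0.10704705]), np.float64(0.0007198427412931641))
```

jog_arm:
  jaw: [1,1,1,1,1,1,1,1,1,1,1,1]
  linear:
    - [317,498,-80]
    - [317,498,-80]
    - [317,498,-80]
    - [317,498,-80]
    - [317,498,-80]
    - [317,498,-80]
    - [317,498,-80]
    - [317,498,-80]
    - [317,498,-80]
    - [317,498,-80]
    - [317,498,-80]
    - [317,498,-80]
  spin: [1.367,1.367,1.367,1.367,1.367,1.367,1.367,1.367,1.367,1.367,1.367,1.367]

```text
clock: 1.3
eef_pos: [0.5389, -0.0843, 0.1508]
orientation: [-2.038, -2.39, -0.0]
ft_force: [1.1, -0.0, 0.2]
width: 0.0854
grasp_force: 0.0
```

jog_arm:
  jaw: [1,1,1,1,1,1,1]
  linear:
    - [-1,-2,-40]
    - [-1,-2,-80]
    - [-1,-2,-120]
    - [-1,-2,-140]
    - [-1,-2,-150]
    - [-1,-2,-156]
    - [-1,-2,-156]
  spin: [0,0,0,0,0,0,0]

```text
clock: 2.0
eef_pos: [0.5374, -0.0885, -0.0046]
orientation: [-2.039, -2.39, -0.0]
ft_force: [-0.4, -0.5, -0.1]
width: 0.0847
grasp_force: 0.0
```

jog_arm:
  jaw: [0,0,0,0,0,0]
  linear:
    - [0,0,0]
    - [0,0,0]
    - [0,0,0]
    - [0,0,0]
    - [0,0,0]
    - [0,0,0]
  spin: [0,0,0,0,0,0]

```text
clock: 2.6
eef_pos: [0.5385, -0.0887, -0.0028]
orientation: [2.037, 2.388, 0.002]
ft_force: [-1.0, 0.3, 5.9]
width: 0.0636
grasp_force: 65.7
```

jog_arm:
  jaw: [0,0,0,0,0,0,0]
  linear:
    - [0,0,10]
    - [0,0,30]
    - [0,0,60]
    - [0,0,100]
    - [0,0,140]
    - [0,0,140]
    - [0,0,140]
  spin: [0,0,0,0,0,0,0]

```text
clock: 3.3
eef_pos: [0.538, -0.0887, 0.1371]
orientation: [2.037, 2.388, 0.002]
ft_force: [-0.4, -0.5, -2.8]
width: 0.0636
grasp_force: 66.4
```

```bash
python3 - <<'E'
from cell import manip
from h import *
for n in("scene","top"):
    d=manip.read_camera(n); pickle.dump(d,open(n+"1.pkl","wb"))
    cs,_=cv2.findContours(brown(d),cv2.RETR_EXTERNAL,cv2.CHAIN_APPROX_NONE)
    for c in cs:
        if cv2.contourArea(c)>400: print(n,cv2.boxPoints(cv2.minAreaRect(c)).round().tolist())
    if n=="scene": cv2.imwrite("pics/s1.png",cv2.resize(d["img"][60:340,160:520,::-1],(720,560)))
s=manip.read_state();print(s["eef_pos"],s["width"],s["grasp_force"])
E
```

```text
scene [[73.0, 247.0], [167.0, 231.0], [171.0, 258.0], [78.0, 275.0]]
scene [[-21.0, 81.0], [13.0, 66.0], [51.0, 149.0], [17.0, 165.0]]
scene [[104.0, 27.0], [132.0, -1.0], [172.0, 39.0], [144.0, 67.0]]
scene [[333.0, 35.0], [348.0, -10.0], [568.0, 66.0], [552.0, 110.0]]
scene [[-6.0, 3.0], [57.0, -26.0], [119.0, 110.0], [55.0, 139.0]]
top [[-22.0, 187.0], [10.0, 175.0], [38.0, 249.0], [6.0, 261.0]]
top [[239.0, 172.0], [306.0, 161.0], [311.0, 190.0], [244.0, 201.0]]
[ 0.53645081 -0.08859348  0.13460573] 0.06383974514185414 66.44131064414978
```

View pics/s1.png

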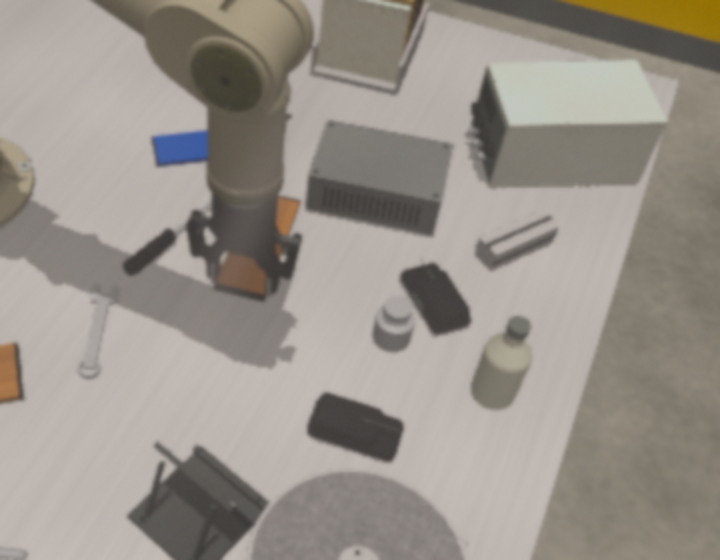

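The scene shows the plate held by its right-hand end, with its far end towards the box. It looks close to level, and nothing else has moved. I'll work out the droop and the path.

```bash
python3 - <<'E'
from h import *
from cell import manip
d=pickle.load(open("top1.pkl","rb"))
G=np.array([.537,-.0887,.136+.0078])
L=np.array([-.156,.988,0]);W=np.array([.988,.156,0])
for px in[(241.5,186.5),(239,172),(244,201)]:
    c,r=ray(d,*px); 
    k=[(W@(G-c)+o)/(W@r) for o in (0,)][0] if 0 else None
    # top-surface end point at angle a: G+.160*(L cos a+z sin a)+.005*(-L sin a+z cos a)
    for a in range(-50,31,10):
        t=np.radians(a);P=G+.16*(L*np.cos(t)+[0,0,np.sin(t)])+.005*(-L*np.sin(t)+[0,0,np.cos(t)])
        if px[0]==241.5: print(a,np.round(proj(d,P),1))
E0=np.array([582.4,209.5,80.]);n=np.array([.179,-.984,0]);z=np.array([0,0,1.])
g=15.7
for ph in(0,10,20,30,40,47):
    p=np.radians(ph);s=80/np.sin(np.radians(47))-g
    print(ph,np.round(E0+n*(s*np.cos(p)+5*np.sin(p))+z*(-s*np.sin(p)+5*np.cos(p)-7.8),1))
E
```

```text
-50 [268.8 195.3]
-40 [260.7 194.6]
-30 [253.7 193.2]
-20 [248.2 191.2]
-10 [244.4 188.7]
0 [242.5 185.5]
10 [242.8 181.8]
20 [245.5 177.6]
30 [250.7 173. ]
0 [599.2 117.3  77.2]
10 [599.1 117.9  60.9]
20 [598.5 121.2  44.9]
30 [597.4 127.2  29.7]
40 [595.8 135.7  15.8]
47 [594.5 143.    7.1]
```

jog_arm:
  jaw: [0,0,0,0,0,0,0,0]
  linear:
    - [10,30,0]
    - [20,68,0]
    - [32,106,0]
    - [44,146,0]
    - [54,184,-10]
    - [62,206,-25]
    - [62,206,-40]
    - [62,206,-40]
  spin: [0,0,0.02,0.02,0.02,0.02,0.02,0.02]

```text
clock: 4.2
eef_pos: [0.5967, 0.1171, 0.0912]
orientation: [-2.01, -2.408, 0.009]
ft_force: [-0.5, -0.6, -2.4]
width: 0.0638
grasp_force: 66.5
```

```bash
python3 - <<'E'
from cell import manip
for i in range(3): s=manip.read_state();print(s["eef_pos"],s["orientation"],s["ft_force"])
E
```

```text
[0.59665305 0.11709113 0.09116224] [-2.0103725  -2.40800952  0.00882274] [-0.47567741 -0.57584521 -2.44260257]
[0.59665305 0.11709113 0.09116224] [-2.0103725  -2.40800952  0.00882274] [-0.47567741 -0.57584521 -2.44260257]
[0.59665305 0.11709113 0.09116224] [-2.0103725  -2.40800952  0.00882274] [-0.47567741 -0.57584521 -2.44260257]
```

jog_arm:
  jaw: [0,0,0,0,0,0,0,0,0,0]
  linear:
    - [1,0,-12]
    - [1,0,-20]
    - [1,1,-28]
    - [1,2,-36]
    - [1,3,-44]
    - [0,5,-52]
    - [-1,9,-60]
    - [-1,13,-67]
    - [-2,18,-75]
    - [-2,18,-75]
  spin: [0,0,0,0,0,0,0,0,0,0]

```text
clock: 5.2
eef_pos: [0.5978, 0.133, 0.0195]
orientation: [2.018, 2.406, -0.002]
ft_force: [0.8, -7.8, 2.0]
width: 0.064
grasp_force: 69.1
```

```bash
python3 - <<'E'
from cell import manip
from h import *
for n in("scene","top"):
    d=manip.read_camera(n); pickle.dump(d,open(n+"2.pkl","wb"))
    cs,_=cv2.findContours(brown(d),cv2.RETR_EXTERNAL,cv2.CHAIN_APPROX_NONE)
    for c in cs:
        b=cv2.boundingRect(c)
        if cv2.contourArea(c)>200 and 150<b[0]<400 and b[1]>90: print(n,cv2.boxPoints(cv2.minAreaRect(c)).round().tolist())
    if n=="scene": cv2.imwrite("pics/s2.png",cv2.resize(d["img"][80:280,200:460,::-1],(780,600)))
s=manip.read_state();print(s["eef_pos"],s["ft_force"])
E
```

```text
scene [[321.0, 182.0], [324.0, 168.0], [345.0, 172.0], [341.0, 187.0]]
top [[369.0, 302.0], [398.0, 278.0], [465.0, 359.0], [436.0, 383.0]]
top [[156.0, 147.0], [197.0, 147.0], [197.0, 176.0], [156.0, 176.0]]
[0.59792592 0.13261638 0.02006989] [ 0.91583454 -5.91806838  0.9953828 ]
```

View pics/s2.png

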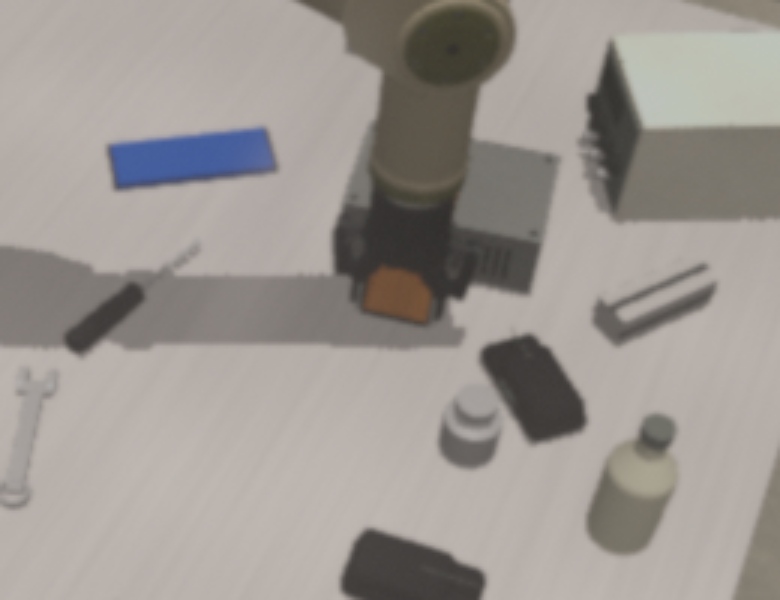

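The plate is tilting in the grip over the box edge, with its brown back towards the camera and the foot end at about (395,315) in the crop. I'll carry on down to about 47°.

jog_arm:
  jaw: [0,0,0,0,0]
  linear:
    - [-1,3,-4]
    - [-1,6,-8]
    - [-2,9,-11]
    - [-2,10,-13]
    - [-2,10,-13]
  spin: [0,0,0,0,0]

```text
clock: 5.8
eef_pos: [0.5963, 0.1428, 0.0072]
orientation: [2.018, 2.405, -0.001]
ft_force: [2.0, -5.8, 1.5]
width: 0.064
grasp_force: 67.8
```

jog_arm:
  jaw: [0,0,0,0]
  linear:
    - [0,1,-2]
    - [0,1,-3]
    - [0,1,-4]
    - [0,1,-4]
  spin: [0,0,0,0]

```text
clock: 6.2
eef_pos: [0.596, 0.1454, 0.0039]
orientation: [2.015, 2.408, 0.0]
ft_force: [0.0, -5.7, 4.6]
width: 0.0636
grasp_force: 68.0
```

```bash
python3 - <<'E'
from cell import manip
from h import *
s=manip.read_state();print(s["eef_pos"],s["ft_force"],s["ft_torque"])
d=manip.read_camera("top")
cs,_=cv2.findContours(brown(d),cv2.RETR_EXTERNAL,cv2.CHAIN_APPROX_NONE)
for c in cs:
    b=cv2.boundingRect(c)
    if cv2.contourArea(c)>100 and 100<b[0]<300: print(b,cv2.contourArea(c))
cv2.imwrite("pics/t3.png",cv2.resize(d["img"][90:230,110:290,::-1],(770,600),interpolation=cv2.INTER_CUBIC))
E
```

```text
[0.59601688 0.1453877  0.00390261] [ 0.01236224 -5.71138039  4.64180827] [-0.71492799  0.06717947  0.1190598 ]
(160, 144, 33, 33) 594.5
```

View pics/t3.png

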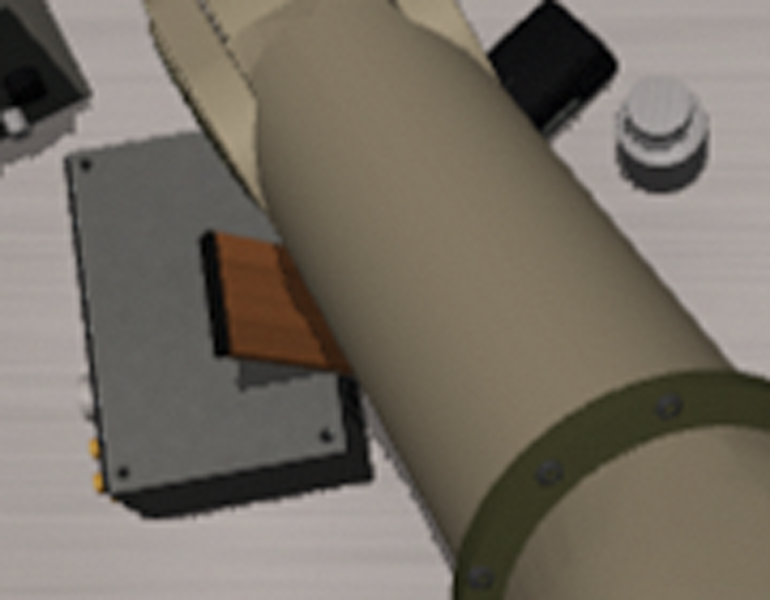

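The top view shows the plate's rubber top end resting over the box, with its outer edge at about (207,294) in the crop. The plate is square to the box. Next I'll work out the lean.

```bash
python3 - <<'E'
from h import *
d=pickle.load(open("top1.pkl","rb"))
G=np.array([.596,.1454,.0039+.0078]);n=np.array([.179,-.984,0]);z=np.array([0,0,1.])
for a in range(35,60,3):
    t=np.radians(a);u=-n*np.cos(t)+z*np.sin(t);w=n*np.sin(t)+z*np.cos(t)
    f=G-.0157*u-.005*w; s=((f-[.607,.214,0])@n)*1000
    print(a,np.round(proj(d,G+.1643*u+.005*w),1),np.round(proj(d,G+.1603*u+.005*w),1),"foot z",round(f[2]*1000,1),"dist",round(s,1),"edge angle",round(np.degrees(np.arctan2(80-f[2]*1000,s)),1))
E
```

```text
35 [153.9 164.7] [155.6 164.7] foot z -1.4 dist 75.5 edge angle 47.1
38 [155.3 163.3] [157.  163.4] foot z -1.9 dist 74.8 edge angle 47.6
41 [156.9 161.9] [158.6 162.1] foot z -2.4 dist 74.1 edge angle 48.0
44 [158.8 160.6] [160.4 160.8] foot z -2.8 dist 73.4 edge angle 48.5
47 [160.8 159.2] [162.5 159.5] foot z -3.2 dist 72.6 edge angle 48.9
50 [163.1 157.9] [164.7 158.2] foot z -3.5 dist 71.8 edge angle 49.3
53 [165.6 156.6] [167.1 156.9] foot z -3.8 dist 71.0 edge angle 49.7
56 [168.2 155.3] [169.6 155.6] foot z -4.1 dist 70.2 edge angle 50.2
59 [171. 154.] [172.4 154.4] foot z -4.3 dist 69.3 edge angle 50.6
```

jog_arm:
  jaw: [0.85,0.9,1,1,1]
  linear:
    - [0,0,0]
    - [0,0,0]
    - [0,0,0]
    - [0,0,0]
    - [0,0,0]
  spin: [0,0,0,0,0]

```text
clock: 6.75
eef_pos: [0.5951, 0.1468, 0.0032]
orientation: [-2.014, -2.41, -0.0]
ft_force: [-0.2, 0.5, -0.2]
width: 0.0857
grasp_force: 0.0
```

```bash
cat > look.py <<'E'
from cell import manip
from h import *
import sys
s=manip.read_state();print(s["clock"],np.round(s["eef_pos"],4),np.round(s["ft_force"],1),s["width"])
d=manip.read_camera("top");pickle.dump(d,open("topL.pkl","wb"))
x0,x1=int(sys.argv[1]),int(sys.argv[2])
cs,_=cv2.findContours(brown(d),cv2.RETR_EXTERNAL,cv2.CHAIN_APPROX_NONE)
for c in cs:
    if cv2.contourArea(c)>100 and x0<cv2.boundingRect(c)[0]<x1: print(cv2.boundingRect(c),cv2.contourArea(c),cv2.boxPoints(cv2.minAreaRect(c)).round(1).tolist())
E
python3 look.py 100 300
```

```text
6.75 [0.5951 0.1468 0.0032] [-0.2  0.5 -0.2] 0.08571674837998496
(160, 144, 32, 33) 577.5 [[151.3000030517578, 148.6999969482422], [170.89999389648438, 138.0], [191.5, 175.6999969482422], [171.89999389648438, 186.39999389648438]]
```

jog_arm:
  jaw: [1,1,1,1,1,1,1,1]
  linear:
    - [0,-1,10]
    - [0,-3,30]
    - [0,-5,60]
    - [0,-5,100]
    - [-20,-30,140]
    - [-60,-70,170]
    - [-100,-110,200]
    - [-100,-110,200]
  spin: [0,0,0,0,0,0,0,0]

```text
clock: 7.6
eef_pos: [0.4941, 0.0344, 0.2058]
orientation: [2.016, 2.406, 0.001]
ft_force: [1.5, -1.0, -0.3]
width: 0.0855
grasp_force: 0.0
```

```bash
python3 look.py 100 300; python3 - <<'E'
from h import *
a=pickle.load(open("topL.pkl","rb"))
from cell import manip
s=manip.read_camera("scene");pickle.dump(s,open("sceneL.pkl","wb"))
i=cv2.resize(a["img"][100:220,120:260,::-1],(420,360),interpolation=cv2.INTER_CUBIC)
j=cv2.resize(s["img"][110:230,290:410,::-1],(360,360),interpolation=cv2.INTER_CUBIC)
cv2.imwrite("pics/l4.png",np.hstack([i,j]))
E
```

```text
7.6 [0.4941 0.0344 0.2058] [ 1.5 -1.  -0.3] 0.08546853500876059
(160, 144, 45, 35) 991.0 [[156.0, 171.6999969482422], [160.0, 143.6999969482422], [207.89999389648438, 150.60000610351562], [203.89999389648438, 178.60000610351562]]
```

View pics/l4.png

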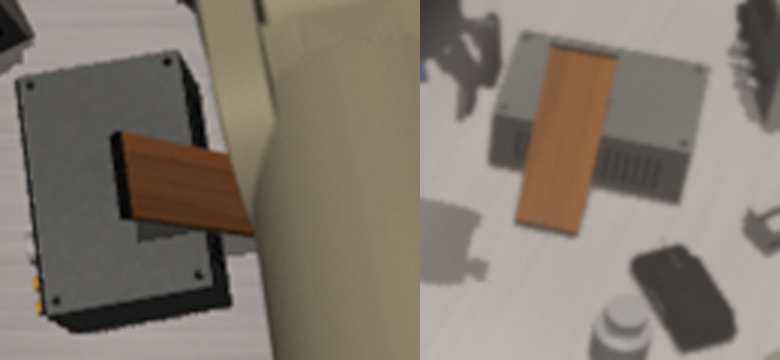

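The plate stands propped and untouched. In the top crop its outer upper corners are at (113,132) and (122,220). In the scene crop they are at (617,56) and (553,44), with the foot at (515,224) and (578,236).

```bash
python3 - <<'E'
from h import *
d=pickle.load(open("topL.pkl","rb"));s=pickle.load(open("sceneL.pkl","rb"))
T=lambda x,y:(120+x/3-.33,100+y/3-.33); S=lambda x,y:(290+(x-420)/3-.33,110+y/3-.33)
a,e=tri(d,T(113,132),s,S(617,56));b,f=tri(d,T(122,220),s,S(553,44))
print(np.round(a*1000),e,np.round(b*1000),f,np.linalg.norm(a-b))
F=[onz(s,*S(515,226),.008),onz(s,*S(578,238),.008)];print(np.round(np.array(F)*1000))
top=(a+b)/2;ft=(F[0]+F[1])/2;v=top-ft;print(np.round(v*1000),np.linalg.norm(v),np.degrees(np.arcsin(v[2]/np.linalg.norm(v))),np.degrees(np.arctan2(v[1],v[0])),"width dir",np.degrees(np.arctan2(*(a-b)[1::-1])))
u=v/np.linalg.norm(v);h=np.array([u[0],u[1],0])/np.hypot(u[0],u[1]);w=np.array([0,0,1.])*np.hypot(u[0],u[1])-h*u[2]
print("grasp 18 from top",np.round((top-.018*u-.005*w)*1000))
E
```

```text
[609. 258. 145.] 0.0013156141042813476 [544. 251. 140.] 0.0019675184856299266 0.06485115662305754
[[569. 130.   8.]
 [630. 143.   8.]]
[-23. 118. 135.] 0.18050929904827923 48.2664096741286 101.09895134364895 width dir 6.53569742606665
grasp 18 from top [578. 246. 126.]
```

jog_arm:
  jaw: [1,1,1,1,1,1,1,1]
  linear:
    - [16,42,0]
    - [33,84,0]
    - [50,127,0]
    - [67,170,0]
    - [84,212,0]
    - [84,212,0]
    - [84,212,-20]
    - [84,212,-20]
  spin: [0,0,0,0,0,0,0,0]

```text
clock: 8.5
eef_pos: [0.578, 0.2487, 0.1805]
orientation: [-2.012, -2.41, 0.006]
ft_force: [-1.6, -0.9, -1.0]
width: 0.0856
grasp_force: 0.0
```

jog_arm:
  jaw: [1,1,1,1,1,1]
  linear:
    - [0,-2,-20]
    - [0,-2,-40]
    - [0,-2,-55]
    - [0,-2,-65]
    - [0,-2,-70]
    - [0,-2,-70]
  spin: [0,0,0,0,0,0]

```text
clock: 9.1
eef_pos: [0.5791, 0.2464, 0.113]
orientation: [-2.015, -2.41, 0.001]
ft_force: [0.2, -1.0, -0.7]
width: 0.0852
grasp_force: 0.0
```

jog_arm:
  jaw: [0.9,0.8,0,0,0,0]
  linear:
    - [0,0,0]
    - [0,0,0]
    - [0,0,0]
    - [0,0,0]
    - [0,0,0]
    - [0,0,0]
  spin: [0,0,0,0,0,0]

```text
clock: 9.7
eef_pos: [0.5796, 0.2469, 0.1139]
orientation: [2.015, 2.41, 0.002]
ft_force: [0.0, 0.7, 4.8]
width: 0.0648
grasp_force: 67.7
```

jog_arm:
  jaw: [0,0,0,0,0,0,0]
  linear:
    - [0,0,8]
    - [0,0,25]
    - [0,0,55]
    - [0,0,90]
    - [0,0,130]
    - [0,0,130]
    - [0,0,130]
  spin: [0,0,0,0,0,0,0]

```text
clock: 10.4
eef_pos: [0.5794, 0.2466, 0.244]
orientation: [2.015, 2.41, 0.002]
ft_force: [-0.6, -0.2, -2.6]
width: 0.0648
grasp_force: 67.2
```

```bash
python3 look.py 100 400; python3 - <<'E'
from h import *
from cell import manip
s=manip.read_camera("scene");pickle.dump(s,open("sceneL.pkl","wb"))
cv2.imwrite("pics/s5.png",cv2.resize(s["img"][60:240,260:440,::-1],(600,600),interpolation=cv2.INTER_CUBIC))
E
```

```text
10.4 [0.5794 0.2466 0.244 ] [-0.6 -0.2 -2.6] 0.06476550554624798
(370, 280, 94, 103) 3785.0 [[368.70001220703125, 302.70001220703125], [397.70001220703125, 278.3999938964844], [465.3999938964844, 359.0], [436.5, 383.29998779296875]]
(178, 128, 36, 37) 536.5 [[177.89999389648438, 128.8000030517578], [193.6999969482422, 116.80000305175781], [223.0, 155.39999389648438], [207.1999969482422, 167.39999389648438]]
```

View pics/s5.png

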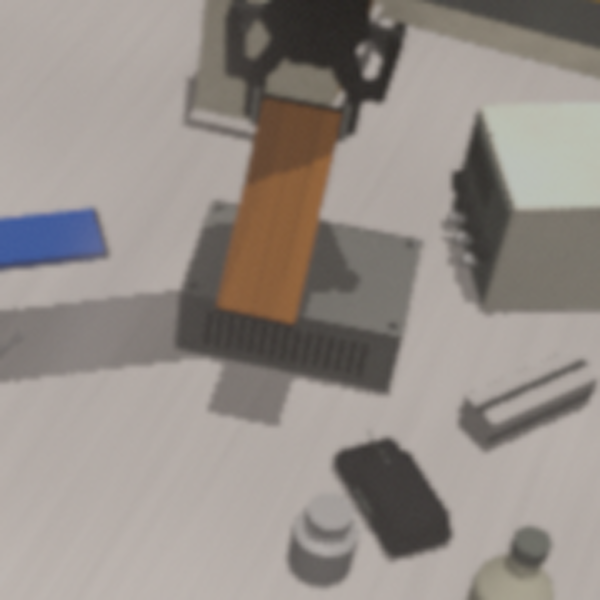

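The plate is held by its upper end, still tilted, with the foot edge at (217,308)–(299,325) in the crop. Next I'll work out the actual tilt and the path to the rest.

```bash
python3 - <<'E'
from h import *
s=pickle.load(open("sceneL.pkl","rb"))
G=np.array([.5795,.2467,.257]);n=np.array([.179,-.984,0]);z=np.array([0,0,1.])
print("seen foot",337.1-.4,154.8-.4)
for a in range(35,56,4):
    t=np.radians(a);u=-n*np.cos(t)+z*np.sin(t);w=n*np.sin(t)+z*np.cos(t)
    print(a,np.round(proj(s,G-.162*u+.005*w),1),np.round(proj(s,G+.018*u+.005*w),1))
C=np.array([599,-325.]);r=np.array([-.264,-.965])
for ph,cx,cz in[(42,-37,50),(42,-37,18),(30,-37,18),(20,-37,18),(10,-37,18),(0,-37,18),(-10,-37,18),(-20,-37.4,18),(-20,-40.1,11)]:
    p=np.radians(ph);x=cx-162*np.sin(p)+5*np.cos(p);Z=cz+162*np.cos(p)+5*np.sin(p)
    print(ph,np.round(C+r*x,0),round(Z-13),"Cb",np.round([cx+10*np.cos(p),cz+10*np.sin(p)],1))
E
```

```text
seen foot 336.70000000000005 154.4
35 [336.1 153.4] [351.3  89. ]
39 [336.3 154.3] [351.3  88.9]
43 [336.4 154.8] [351.3  89. ]
47 [336.7 155.1] [351.2  89. ]
51 [337. 155.] [351.2  89.1]
55 [337.3 154.7] [351.1  89.2]
42 [ 636. -188.] 161 Cb [-29.6  56.7]
42 [ 636. -188.] 129 Cb [-29.6  24.7]
30 [ 629. -215.] 148 Cb [-28.3  23. ]
20 [ 622. -240.] 159 Cb [-27.6  21.4]
10 [ 615. -267.] 165 Cb [-27.2  19.7]
0 [ 607. -294.] 167 Cb [-27.  18.]
-10 [ 600. -321.] 164 Cb [-27.2  16.3]
-20 [ 593. -347.] 156 Cb [-28.   14.6]
-20 [ 594. -344.] 149 Cb [-30.7   7.6]
```

jog_arm:
  jaw: [0,0,0,0,0,0,0,0,0,0,0,0]
  linear:
    - [3,-25,0]
    - [8,-65,0]
    - [13,-105,0]
    - [18,-145,0]
    - [24,-185,0]
    - [29,-225,0]
    - [34,-265,0]
    - [40,-305,0]
    - [45,-345,0]
    - [50,-385,0]
    - [55,-420,0]
    - [57,-435,0]
  spin: [0,-0.03,-0.07,-0.11,-0.15,-0.2,-0.25,-0.3,-0.35,-0.4,-0.43,-0.446]

```text
clock: 11.7
eef_pos: [0.6348, -0.194, 0.2405]
orientation: [-2.503, -1.895, 0.007]
ft_force: [-0.8, 0.2, -2.5]
width: 0.0648
grasp_force: 67.2
```

jog_arm:
  jaw: [0,0,0]
  linear:
    - [0,0,-25]
    - [0,0,-45]
    - [0,0,-45]
  spin: [0,0,0]

```text
clock: 12.0
eef_pos: [0.6338, -0.1877, 0.1931]
orientation: [-2.492, -1.901, 0.008]
ft_force: [-0.9, 0.4, -3.0]
width: 0.0644
grasp_force: 67.2
```

```bash
python3 look.py 200 500; python3 - <<'E'
from h import *
from cell import manip
d=pickle.load(open("topL.pkl","rb"))
s=manip.read_camera("scene");pickle.dump(s,open("sceneL.pkl","wb"))
i=cv2.resize(d["img"][100:220,320:460,::-1],(420,360),interpolation=cv2.INTER_CUBIC)
j=cv2.resize(s["img"][220:350,200:330,::-1],(360,360),interpolation=cv2.INTER_CUBIC)
cv2.imwrite("pics/l6.png",np.hstack([i,j]))
print(manip.read_state()["orientation"])
E
```

```text
12.0 [ 0.6338 -0.1877  0.1931] [-0.9  0.4 -3. ] 0.06435182404824642
(370, 117, 14, 40) 286.5 [[370.0, 117.0], [383.0, 117.0], [383.0, 156.0], [370.0, 156.0]]
[-2.49568104e+00 -1.90446014e+00  1.92362366e-03]
```

View pics/l6.png

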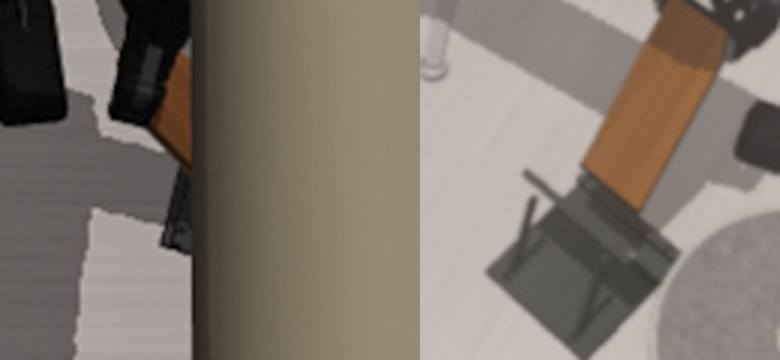

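The plate hovers above the rest. In the scene crop its foot edge runs from (582,172) to (640,211), roughly parallel to the gutter.

```bash
python3 - <<'E'
from h import *
s=pickle.load(open("sceneL.pkl","rb"))
G=np.array([.634,-.188,.206]);n=np.array([-.264,-.965,0]);z=np.array([0,0,1.]);y=np.array([.965,-.264,0])
print("seen 258.1 281.7, 279.0 295.8")
for a in range(35,56,4):
    t=np.radians(a);u=-n*np.cos(t)+z*np.sin(t);w=n*np.sin(t)+z*np.cos(t);f=G-.162*u+.005*w
    print(a,np.round(proj(s,f-.033*y),1),np.round(proj(s,f+.033*y),1))
O=np.array([.607,-.296,.010])
print("gutter mid ends", [np.round(proj(s,np.array([.599,-.325,.01])-.04*n+k*y),1) for k in(-.06,.06)],"lip top outer",[np.round(proj(s,np.array([.599,-.325,.022])-.058*n+k*y),1) for k in(-.06,.06)])
E
```

```text
seen 258.1 281.7, 279.0 295.8
35 [248.6 281.1] [270.2 298.7]
39 [250.8 281.4] [272.2 298.7]
43 [253.  281.3] [274.3 298.5]
47 [255.4 280.9] [276.5 298. ]
51 [257.9 280.3] [278.9 297.2]
55 [260.5 279.4] [281.4 296.1]
gutter mid ends [array([252.5, 288.3]), array([288.9, 318.1])] lip top outer [array([257.4, 281.2]), array([294. , 310.7])]
```

jog_arm:
  jaw: [0,0,0,0,0,0,0]
  linear:
    - [-1,-4,-15]
    - [-1,-4,-30]
    - [-1,-4,-42]
    - [-1,-4,-50]
    - [-1,-4,-56]
    - [-1,-4,-60]
    - [-1,-4,-60]
  spin: [0,0,0,0,0,0,0]

```text
clock: 12.8
eef_pos: [0.6351, -0.1924, 0.1378]
orientation: [-2.498, -1.905, 0.001]
ft_force: [-0.2, 1.1, -1.9]
width: 0.0646
grasp_force: 67.4
```

```bash
python3 - <<'E'
from h import *
from cell import manip
s=manip.read_camera("scene");pickle.dump(s,open("sceneL.pkl","wb"))
cv2.imwrite("pics/s7.png",cv2.resize(s["img"][220:360,190:330,::-1],(600,600),interpolation=cv2.INTER_CUBIC))
E
```

```text
(no output)
```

View pics/s7.png

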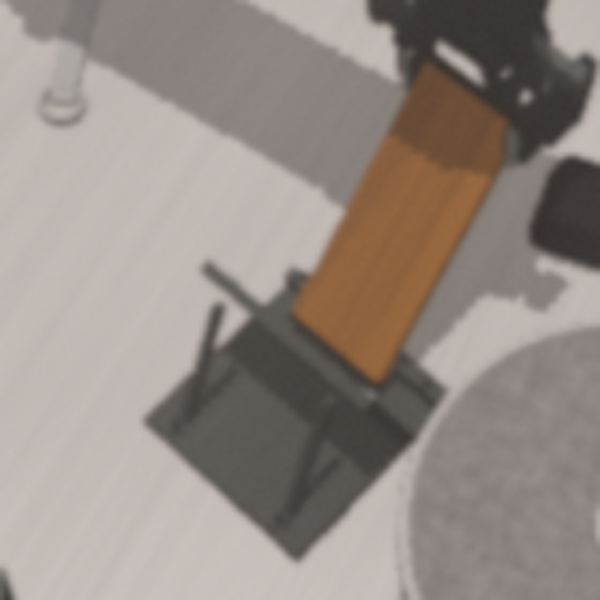

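In this view the foot edge, (293,315)–(380,385), sits just over the gutter behind the lip. Now I'll swing the top over about the foot.

jog_arm:
  jaw: [0,0,0,0,0,0,0,0]
  linear:
    - [0,0,-5]
    - [0,0,-5]
    - [-2,-9,1]
    - [-4,-16,6]
    - [-6,-23,10]
    - [-9,-35,16]
    - [-13,-48,21]
    - [-13,-48,21]
  spin: [0,0,0,0,0,0,0,0]

```text
clock: 13.65
eef_pos: [0.6233, -0.2421, 0.1632]
orientation: [2.497, 1.9, 0.006]
ft_force: [-1.2, 6.5, 7.6]
width: 0.0647
grasp_force: 67.6
```

```bash
cat > foot.py <<'E'
# lowest brown edge of the plate in the scene view, compared with the model for tilt p (deg from vertical towards the lip)
from cell import manip
from h import *
st=manip.read_state();s=manip.read_camera("scene");pickle.dump(s,open("sceneL.pkl","wb"))
print(st["clock"],np.round(st["eef_pos"],4),np.round(st["ft_force"],1))
m=brown(s);m[:,:200]=0;m[:,330:]=0;m[:200]=0
cs,_=cv2.findContours(m,cv2.RETR_EXTERNAL,cv2.CHAIN_APPROX_NONE);c=max(cs,key=cv2.contourArea)
print("seen",cv2.boundingRect(c),"low",c[c[:,0,1].argmax(),0],"left",c[c[:,0,0].argmin(),0])
G=np.array(st["eef_pos"])+[0,0,.013];r=np.array([-.264,-.965,0]);y=np.array([.965,-.264,0]);z=np.array([0,0,1.])
x0=(G-[.599,-.325,0])@r
for p in range(-25,46,5):
    t=np.radians(p);u=-r*np.sin(t)+z*np.cos(t);w=r*np.cos(t)+z*np.sin(t);f=G-.158*u+.005*w;cw=G-.162*u-.005*w
    print(p,"Lo",np.round(proj(s,f+.033*y)),"Le",np.round(proj(s,f-.033*y)),"foot x,z",np.round(1000*(cw-[.599,-.325,0])@r),round(1000*cw[2]))
E
python3 foot.py
```

```text
13.65 [ 0.6233 -0.2421  0.1632] [-1.2  6.5  7.6]
seen (257, 243, 37, 68) low [275 310] left [257 292]
-25 Lo [310. 278.] Le [290. 263.] foot x,z -160.0 31
-20 Lo [307. 283.] Le [286. 267.] foot x,z -147.0 26
-15 Lo [303. 287.] Le [283. 271.] foot x,z -133.0 21
-10 Lo [299. 291.] Le [279. 275.] foot x,z -120.0 17
-5 Lo [296. 295.] Le [276. 279.] foot x,z -106.0 15
0 Lo [292. 299.] Le [272. 283.] foot x,z -91.0 14
5 Lo [289. 302.] Le [268. 286.] foot x,z -77.0 14
10 Lo [285. 305.] Le [265. 289.] foot x,z -63.0 16
15 Lo [281. 309.] Le [261. 292.] foot x,z -49.0 18
20 Lo [278. 311.] Le [257. 295.] foot x,z -36.0 22
25 Lo [274. 314.] Le [254. 297.] foot x,z -22.0 27
30 Lo [271. 316.] Le [250. 299.] foot x,z -10.0 33
35 Lo [267. 318.] Le [247. 301.] foot x,z 2.0 41
40 Lo [264. 319.] Le [243. 302.] foot x,z 14.0 49
45 Lo [261. 321.] Le [240. 303.] foot x,z 25.0 58
```

jog_arm:
  jaw: [0,0,0,0,0,0,0]
  linear:
    - [-3,-13,4]
    - [-7,-27,6]
    - [-11,-40,8]
    - [-15,-54,8]
    - [-19,-68,7]
    - [-22,-81,5]
    - [-22,-81,5]
  spin: [0,0,0,0,0,0,0]

```text
clock: 14.4
eef_pos: [0.5987, -0.3252, 0.1633]
orientation: [2.502, 1.899, -0.003]
ft_force: [0.1, 1.2, 0.8]
width: 0.0645
grasp_force: 65.6
```

```bash
python3 foot.py
```

```text
14.4 [ 0.5987 -0.3252  0.1633] [0.1 1.2 0.8]
seen (250, 269, 29, 42) low [276 310] left [250 269]
-25 Lo [287. 301.] Le [266. 285.] foot x,z -73.0 32
-20 Lo [283. 305.] Le [263. 289.] foot x,z -60.0 26
-15 Lo [279. 310.] Le [259. 293.] foot x,z -46.0 21
-10 Lo [275. 314.] Le [255. 298.] foot x,z -33.0 18
-5 Lo [272. 318.] Le [251. 302.] foot x,z -19.0 15
0 Lo [268. 323.] Le [248. 305.] foot x,z -5.0 14
5 Lo [264. 326.] Le [244. 309.] foot x,z 9.0 14
10 Lo [260. 330.] Le [239. 313.] foot x,z 24.0 16
15 Lo [256. 333.] Le [235. 316.] foot x,z 37.0 19
20 Lo [252. 337.] Le [231. 319.] foot x,z 51.0 22
25 Lo [248. 339.] Le [227. 321.] foot x,z 64.0 27
30 Lo [244. 342.] Le [223. 324.] foot x,z 77.0 33
35 Lo [240. 344.] Le [220. 326.] foot x,z 89.0 41
40 Lo [237. 346.] Le [216. 327.] foot x,z 101.0 49
45 Lo [233. 348.] Le [212. 328.] foot x,z 111.0 58
```

jog_arm:
  jaw: [0,0,0,0,0]
  linear:
    - [-2,-7,-1]
    - [-4,-14,-3]
    - [-5,-20,-6]
    - [-6,-22,-8]
    - [-6,-22,-8]
  spin: [0,0,0,0,0]

```text
clock: 14.95
eef_pos: [0.594, -0.3439, 0.1557]
orientation: [-2.499, -1.904, 0.0]
ft_force: [1.5, 2.4, 0.2]
width: 0.0643
grasp_force: 66.0
```

```bash
python3 foot.py | head -6; python3 - <<'E'
from cell import manip
from h import *
d=manip.read_camera("top");pickle.dump(d,open("topL.pkl","wb"))
r=np.array([-.264,-.965,0]);y=np.array([.965,-.264,0]);C=np.array([.599,-.325,0])
# white face pixels in top view near rest
i=d["img"].astype(int);m=((i.min(2)>150)&(i.max(2)-i.min(2)<40)).astype(np.uint8)
for nm,X,Z in[("foot white",-40,10),("lip",-49,22),("up100 white",-6.,105)]:
    print(nm,[np.round(proj(d,C+r*X/1000+y*k+[0,0,Z/1000])) for k in(-.033,0,.033)])
for v in range(120,196,6): print(v,i[v,370:430:4].mean(1).round().astype(int) if 0 else i[v,370:430:4].mean(-1).astype(int))
E
```

```text
14.95 [ 0.594  -0.3439  0.1557] [1.5 2.4 0.2]
seen (266, 299, 13, 13) low [278 311] left [266 301]
-25 Lo [281. 308.] Le [261. 291.] foot x,z -53.0 24
-20 Lo [278. 312.] Le [258. 296.] foot x,z -41.0 18
-15 Lo [274. 317.] Le [254. 300.] foot x,z -27.0 14
-10 Lo [270. 321.] Le [250. 304.] foot x,z -14.0 10
foot white [array([385., 174.]), array([388., 162.]), array([391., 150.])]
lip [array([383., 172.]), array([386., 160.]), array([389., 148.])]
up100 white [array([410., 166.]), array([413., 153.]), array([416., 139.])]
120 [ 90  77 160  63  96 102  96  92 101 102 104 103  97  98 103]
126 [ 63  58  52  53  68 166 125  78 105 103 101 104  88 101 173]
132 [156 150  87  90  89  91  90  91  88  77  78  91  70  10  65]
138 [158 157 157 160 127  63 132  86  94  32  21  55  74  70  70]
144 [157 158 159  53  15  44  48  20  42  75  72  72  72  73  71]
150 [156 155 114  25  27  27  75  72  72  71  71  73  72  74  74]
156 [155 157  84  22  26  20  72  72  73  70  73  72  73  73  69]
162 [157  85  23  20  27  48  73  73  72  72  73  46  22  43  47]
168 [157  88  28  27  28  75  74  65  28  19  15  17  30  49  49]
174 [137  73  22  27  26  16  19  19  16  16  67  20  20  52  49]
180 [87 18 25 28 29 18 18 16 16 15 23 47 25 51 60]
186 [ 89  86  88  89  77  39  21  27  27  28  26  40  37  21 137]
192 [ 88  88  88  88  89  88  89  88  89  88  99  25  45  49 160]
```

jog_arm:
  jaw: [0,0,0,0]
  linear:
    - [0,1,-2]
    - [0,1,-4]
    - [1,2,-6]
    - [1,2,-6]
  spin: [0,0,0,0]

```text
clock: 15.45
eef_pos: [0.5946, -0.3432, 0.1529]
orientation: [2.497, 1.901, -0.003]
ft_force: [-6.0, 0.4, 14.0]
width: 0.0644
grasp_force: 67.5
```

jog_arm:
  jaw: [0,0,0.8,0.85,0.9,1,1,1]
  linear:
    - [0,0,1]
    - [0,0,1]
    - [0,0,1]
    - [0,0,1]
    - [0,0,1]
    - [0,0,1]
    - [0,0,1]
    - [0,0,1]
  spin: [0,0,0,0,0,0,0,0]

```text
clock: 16.25
eef_pos: [0.5952, -0.3415, 0.1511]
orientation: [-2.498, -1.905, 0.0]
ft_force: [0.2, 0.5, 0.1]
width: 0.0851
grasp_force: 0.0
```

jog_arm:
  jaw: [1,1,1,1,1,1,1,1,1]
  linear:
    - [0,0,10]
    - [0,0,30]
    - [0,0,60]
    - [0,0,100]
    - [-10,20,120]
    - [-40,60,130]
    - [-80,100,140]
    - [-130,140,140]
    - [-130,140,140]
  spin: [0,0,0,0,0,0,0,0,0]

```text
clock: 17.15
eef_pos: [0.4634, -0.1983, 0.293]
orientation: [2.494, 1.907, 0.0]
ft_force: [0.5, 0.2, 0.2]
width: 0.0851
grasp_force: 0.0
```

```bash
python3 - <<'E'
from cell import manip
from h import *
st=manip.read_state();print(st["clock"],np.round(st["eef_pos"],3),np.round(st["ft_force"],1))
d=manip.read_camera("top");s=manip.read_camera("scene")
r=np.array([-.264,-.965,0]);y=np.array([.965,-.264,0]);C=np.array([.599,-.325,.01]);z=np.array([0,0,1.]);O=C-.03*r
t=np.radians(20);v=r*np.sin(t)+z*np.cos(t);f=-r*np.cos(t)+z*np.sin(t)
for n,e in(("top",d),("scene",s)):
    print(n,"expected white corners",[np.round(proj(e,O+v*L+f*.01+y*k)).astype(int).tolist() for L,k in((.004,-.033),(.004,.033),(.176,.033),(.176,-.033))],
     "brown top",[np.round(proj(e,O+v*.176+y*k)).astype(int).tolist() for k in(-.033,.033)])
i=d["img"].astype(int)
g=d["img"].mean(2);box=i[90:220,350:470];sat=box.max(2)-box.min(2);br=box.mean(2)
print(i[155,385:450:5].tolist())
m=brown(s);m[:,:200]=0;m[:,330:]=0;m[:200]=0
cs,_=cv2.findContours(m,cv2.RETR_EXTERNAL,cv2.CHAIN_APPROX_NONE)
for c in cs:
    if cv2.contourArea(c)>30: print("brown scene",cv2.contourArea(c),cv2.boxPoints(cv2.minAreaRect(c)).round().tolist())
pickle.dump(d,open("topL.pkl","wb"));pickle.dump(s,open("sceneL.pkl","wb"))
E
```

```text
17.15 [ 0.463 -0.198  0.293] [0.5 0.2 0.2]
top expected white corners [[387, 173], [392, 149], [440, 130], [434, 158]] brown top [[438, 160], [443, 131]]
scene expected white corners [[260, 294], [280, 310], [262, 294], [240, 275]] brown top [[237, 279], [259, 297]]
[[22, 22, 23], [24, 24, 15], [69, 63, 53], [45, 40, 34], [45, 41, 34], [45, 41, 34], [44, 41, 33], [48, 45, 38], [81, 73, 61], [82, 74, 61], [93, 85, 70], [101, 92, 76], [110, 100, 82]]
```

jog_arm:
  jaw: [1,1,1,1,1,1,1,1]
  linear:
    - [0,40,0]
    - [0,85,0]
    - [0,130,0]
    - [0,175,0]
    - [0,220,0]
    - [0,260,0]
    - [0,280,0]
    - [0,280,0]
  spin: [0,0,0,0,0,0,0,0]

```text
clock: 18.05
eef_pos: [0.4654, 0.0823, 0.2922]
orientation: [-2.492, -1.912, -0.003]
ft_force: [-0.9, 0.1, 0.7]
width: 0.0856
grasp_force: 0.0
```

```bash
python3 - <<'E'
from cell import manip
from h import *
st=manip.read_state();print(st["clock"],np.round(st["eef_pos"],3),np.round(st["ft_force"],1))
d=manip.read_camera("top");s=manip.read_camera("scene")
pickle.dump(d,open("topL.pkl","wb"));pickle.dump(s,open("sceneL.pkl","wb"))
i=d["img"]
print("row155",i[155,385:450:4].mean(1).astype(int).tolist())
for n,e in(("top",d),("scene",s)):
    o=pickle.load(open(n+"0.pkl","rb"))["img"]
    D=(cv2.absdiff(cv2.GaussianBlur(e["img"],(3,3),0),cv2.GaussianBlur(o,(3,3),0)).max(2)>22).astype(np.uint8)
    cs,_=cv2.findContours(D,cv2.RETR_EXTERNAL,cv2.CHAIN_APPROX_NONE)
    for c in cs:
        if cv2.contourArea(c)>60: print(n,cv2.boundingRect(c),cv2.contourArea(c),cv2.boxPoints(cv2.minAreaRect(c)).round().tolist())
# bright patch (white face) in the top view around the rest
b=i[110:200,375:460];m=cv2.inRange(cv2.cvtColor(b,cv2.COLOR_RGB2HSV),(0,0,170),(179,70,255))
cs,_=cv2.findContours(m,cv2.RETR_EXTERNAL,cv2.CHAIN_APPROX_NONE)
for c in cs:
    if cv2.contourArea(c)>60: print("white",cv2.contourArea(c),(cv2.boxPoints(cv2.minAreaRect(c))+[375,110]).round(1).tolist())
E
```

```text
18.05 [0.465 0.082 0.292] [-0.9  0.1  0.7]
row155 [45, 26, 93, 94, 93, 93, 92, 93, 93, 97, 93, 89, 95, 13, 158, 151, 150]
top (230, 381, 82, 39) 2130.5 [[230.0, 419.0], [230.0, 381.0], [311.0, 381.0], [311.0, 419.0]]
top (305, 291, 236, 129) 10096.0 [[299.0, 374.0], [528.0, 280.0], [549.0, 333.0], [321.0, 427.0]]
top (387, 130, 59, 43) 1336.0 [[380.0, 153.0], [444.0, 129.0], [454.0, 155.0], [390.0, 179.0]]
top (95, 22, 225, 398) 47672.5 [[88.0, 46.0], [273.0, 2.0], [366.0, 385.0], [181.0, 429.0]]
scene (236, 275, 34, 30) 152.0 [[235.0, 278.0], [239.0, 274.0], [271.0, 302.0], [267.0, 307.0]]
scene (52, 270, 64, 93) 3050.5 [[43.0, 357.0], [81.0, 257.0], [121.0, 273.0], [84.0, 372.0]]
scene (0, 217, 38, 96) 1721.5 [[0.0, 312.0], [0.0, 217.0], [37.0, 217.0], [37.0, 312.0]]
scene (78, 157, 76, 117) 3681.0 [[76.0, 272.0], [119.0, 148.0], [159.0, 163.0], [116.0, 286.0]]
scene (161, 138, 148, 106) 4393.0 [[149.0, 211.0], [167.0, 133.0], [314.0, 167.0], [296.0, 245.0]]
scene (94, 106, 14, 22) 114.5 [[92.0, 108.0], [97.0, 105.0], [108.0, 126.0], [102.0, 128.0]]
scene (140, 66, 10, 27) 177.5 [[140.0, 66.0], [149.0, 66.0], [149.0, 92.0], [140.0, 92.0]]
scene (80, 64, 36, 39) 481.5 [[79.0, 72.0], [89.0, 62.0], [121.0, 95.0], [110.0, 105.0]]
scene (125, 63, 14, 36) 272.5 [[123.0, 97.0], [127.0, 62.0], [138.0, 63.0], [135.0, 98.0]]
scene (260, 36, 55, 79) 2393.0 [[251.0, 103.0], [267.0, 35.0], [325.0, 48.0], [310.0, 117.0]]
scene (110, 27, 13, 14) 101.5 [[108.0, 34.0], [119.0, 26.0], [125.0, 33.0], [114.0, 41.0]]
scene (102, 16, 17, 14) 65.0 [[100.0, 23.0], [118.0, 16.0], [121.0, 23.0], [103.0, 30.0]]
scene (270, 6, 38, 17) 72.0 [[268.0, 13.0], [270.0, 6.0], [307.0, 15.0], [306.0, 23.0]]
scene (270, 0, 40, 12) 248.5 [[270.0, 0.0], [309.0, 0.0], [309.0, 11.0], [270.0, 11.0]]
scene (0, 0, 108, 76) 2083.0 [[-0.0, 0.0], [107.0, 0.0], [107.0, 75.0], [0.0, 75.0]]
```

The plate matches its expected corners in both views and the arm is clear, so I'm handing in.

```bash
python3 -c "
from cell import manip
print(manip.sign_off())"
```

```text
the job is handed in; nothing more can be done
None
```

The plate is standing by itself on the photo rest, white face out, and the job is handed in at about 18 s; its corners matched the expected pose in both camera views, but the hand-in returned no verdict, and I viewed 11 pictures, one over the limit of 10.

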